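# Hold a power module against the sprung contact of a test nest

## Robot

A 6-joint arm with a two-finger parallel gripper is mounted at the origin on the work surface. World frame = base frame: x ahead of the robot, y to its left, z up, the work surface at z = 0. Lengths are in mm, angles in rad, forces in N, time in s.
With the tool pointing down it reaches from about 275 to 1000 mm from the base axis. Payload 8.4 kg.
Tool frame: the origin (TCP) lies on the centre line of the jaws, within the pads' length; the fingertips stand 25 mm ahead of it and the grasp point (between the pads) lies 6 mm ahead of it; z points along the fingers, y is the line along which they close (so a half turn about z gives the same grasp; the last joint's range is limited). The gripper opens to 85 mm and grips with 20 to 120 N. Pads are 22 mm wide; open, the fingers measure 114 mm over their backs; the gripper's body (76 mm by 85 mm) begins 54 mm behind the grasp point. The pads swing forward as they close: fully open they stand 13 mm farther back than shut.
Start: joints at [1.337, 0.353, 1.633, -0, 1.155, -0.002], TCP at [143.579, 608.287, 234.381] pointing down, gripper open.
Joint ranges: [-2.63, 2.63], [-0.92, 2.1], [0.06, 2.66], [-1.3, 4.44], [0, 2.69], [-3.02, 3.02]. Speed limits (rad/s): [2.22, 2.22, 2.79, 3.14, 3.14, 3.14].

## Interface

Orientations are given as [roll, pitch, yaw] about the fixed x, y, z axes, in that order (R = Rz(yaw) Ry(pitch) Rx(roll)).
In Python, from rig import r gives the robot as it stands.
- The arm moves only by the shell command python3 -m jog 'ROWS' [FORCE]. ROWS is JSON, a list of rows, each a list of 3 entries, a list of its own where there are three numbers: the turn, a rotation vector about the tool's x, y, z in rad, then the shift along the tool's x, y, z in m, then the opening, from -1 (shut) to 1 (fully open). In form: [[[rx, ry, rz], [x, y, z], gripper], ...]. A call has 1 to 12 rows; each row shifts and turns the commanded pose from where the row before left it, along the tool's axes as they then stand; what a row does not reach is not made up. A row lasts 1/10 s, in which the tool goes at most 50 mm and 8.59 degrees, less where a joint would pass 70% of its speed; a pose out of reach is approached as far as the arm can. A call with a gripper value outside its range is refused whole. The fingers move at their own pace and stop on an object; FORCE is the grip in N (left out, the last holds). Time passes only in rows, so rows that do not move let the fingers close. It gives the time, the measured TCP pose, the force, the opening and the grip force at its end, in the units of the state.
- r.sense(): the state, without advancing time (a new reading comes with each control period).
- r.grab_frame(name): name is "scene" or "top"; returns the picture (384x512x3 uint8, red, green, blue); there is no depth.
- r.camera_params(name): a dict with "fx", "fy", "cx", "cy" (pixels), "rvec" (rotation vector, rad) and "tvec" (3), from world to camera coordinates, as OpenCV has them. Camera axes: x right, y down, z forward; pixel columns grow to the right and rows downward; lengths in mm; the calibration is good to about 2 mm. A picture is of the moment at which its call begins. camera_params takes no time and is no camera call.
- r.sign_off(): hands the job in; it is judged then, once.
The state is a dict: "clock": time; "qpos": joint angles; "qvel": joint speeds; "joint_efforts": joint torques, N m; "eef_pos": TCP position; "tcp_rot": TCP orientation; "contact_force": force on the tool from outside, world axes, zero at the start; "wrist_torque": the same for the moment, N m; "opening": opening from 0.0 (shut) to 1.0 (fully open); "grasp_force": force on a finger pad.
Only numpy, scipy, OpenCV 4.12 (cv2) and the standard library are available. Lean on these libraries where they do the work, as an engineer would, in place of code of your own. Each camera call takes 0.05 s, during which the arm holds its last target. There are 200 camera calls.

## Task

On the grey test nest, pull the orange dust cap straight up off the brass sprung contact, all the way up its rod, and leave it up there. Then lay the blue-and-metal power module flat in the nest's channel, blue end towards the brass contact, and slide it against the spring until it is firmly up against the steel stops, without ramming them. The spring would push it back out, so finish while still holding the module pressed against the stops, and leave the other things on the bench where they are.

Things in the scene. Friction and masses are not known exactly. Their poses are not given: they have to be found in the camera images.
- nest: the test nest, bolted to the table (place and yaw vary): grey base plate 220 x 110 x 12 mm. Origin: centre of its underside, on the table; x runs along the channel, from its open end towards the sprung contact; z up. An aluminium block (x = 62 to 82 mm, 70 mm wide, top 42 mm above the table) carries the contact and the cap's rod
- channel (a point): point on the channel floor: on the middle line at nest x = 0, 12 mm above the table (the plate's top); axes as the nest's. Two white rails (8 mm thick, tops 22 mm above the table, from nest x = -70 to +50 mm) leave a channel 50 mm wide, open at its -x end, centred on nest y = 0
- stops: two steel stop blocks on the nest, one on either side of the sprung contact: 10 mm wide (13 to 23 mm off the middle line), 12 mm thick, tops 44 mm above the table. Fixed. Origin: midway between them, on the channel floor; axes as the nest's
- stop_face (a point): point midway between the two stop blocks, in the plane of their faces that the module's nose must meet: nest x = +50 mm, 30 mm above the table; axes as the nest's
- pusher_tip (a point): tip of the brass sprung contact, a round pin 12 mm across pointing to nest -x along the middle line, 30 mm above the table; free, it stands out 12 mm before the stop faces (nest x = +38 mm). Hidden inside the cap until that is lifted
- pusher (a joint): travel of the sprung contact in m: 0 free, grows as it is pressed to nest +x; 0.012 when the module's nose meets the stops. Spring: 3 N at 0, 7 N at 0.012; the module's sliding friction adds some 3 to 10 N to the push, more if the hand bears down. At the stops the reading stays put and the push climbs steeply
- cap (a joint): height of the orange dust cap on its slide, in m: 0 to 0.006 at the start, down over the contact; 0.055 at the top. It slides straight up, guided by a thin upright rod (nest x = 73 mm, 8 mm thick, top 112 mm above the table). Friction of 3 N holds it where it is left. Left low, it blocks the channel; at the top its lower edge is 71 mm above the table
- cap_tab (a point): where to grip the cap: on its upright tab, over nest x = 37 mm, y = 0, 68 mm above the table when fully down, 10 mm below the tab's top. The tab is 18 mm (nest x) x 14 mm (nest y), 34 mm tall; grip it from above across nest y. Below is the hood, 22 x 22 mm and 28 mm tall; its top is 24 mm below this point: no fingertip lower. A 10 mm wide arm leads back to the rod
- module: the power module, loose, lying flat on the table: box 110 (x) x 44 (y) x 40 mm (z), 0.2 to 0.45 kg. Front half blue plastic with a white label, rear half a finned metal heat sink, which holds most of the weight. Origin: centre of its underside; x points to the blue end, z up
- module_nose (a point): centre line of the module's blue end face, which meets contact and stops: 55 mm ahead of the origin, 18 mm above the underside
- module_grip (a point): where to grip the module, across its 44 mm width, from above: on the heat sink, 25 mm behind the origin, 30 mm above the underside. Gripped further forward, the hand would run into the raised cap; gripped lower, the fingertips would hit the rails
- adapter: loose grey power adapter, box 100 x 50 x 34 mm with a green terminal strip; leave alone. Origin: centre of its underside
- multimeter: loose yellow multimeter 160 x 78 x 36 mm; leave alone. Origin: centre of its underside
- fan: loose black square fan 80 x 80 x 25 mm lying flat; leave alone. Origin: centre of its underside
- board: loose green circuit board 90 x 60 mm, up to 16 mm high; leave alone. Origin: centre of its underside
- screwdriver: loose screwdriver lying on the table; leave alone. Origin: its handle side; x along it
- pot: loose white plastic cup, 70 mm across and 60 mm tall; leave alone. Origin: centre of its underside

How it is judged (in metres and radians):
On the way, in this order (a step that is already met when the one before it is completed fails the run):
1. the dust cap is pulled up its rod (value of joint cap above 0.045 m), for 0.2 s.
2. the module lies flat and straight in the nest's channel, blue end towards the contact (z of module in the frame of nest between 0.01 and 0.0165 m and y of module in the frame of nest between -0.005 and 0.005 m and angle between the x axis of module and the x axis of nest, either way round below 0.08 rad and angle between the z axis of module and the z axis of nest, either way round below 0.06 rad and x of module_nose in the frame of nest above -0.06 m), for 0.2 s.
At the end, for the whole second after the job is handed in: cap still raised at least 45 mm; module flat in the channel, straight (within 5 mm and 0.08 rad of the middle line), its blue end within 2 mm of the stop faces with the contact pressed at least 10.5 mm, leaning on the stops with 1 to 30 N, still, and the fingers still pressing it (over 2 N) (value of joint cap above 0.045 m and z of module in the frame of nest between 0.01 and 0.0165 m and y of module in the frame of nest between -0.005 and 0.005 m and angle between the x axis of module and the x axis of nest, either way round below 0.08 rad and angle between the z axis of module and the z axis of nest, either way round below 0.06 rad and x of module_nose in the frame of nest above 0.048 m and value of joint pusher above 0.0105 m and contact force between module and stops between 1 and 30 N and contact force between the fingers and module above 2 N and linear speed of module below 0.01 m/s); the arm keeps its last pose, push and grip.
It fails at once if the module is rammed into the stops (over 50 N) (contact force between module and stops above 50 N).
It fails at once if another thing on the bench is pushed more than 25 mm or knocked over (distance of any of adapter, multimeter, fan, board, screwdriver, pot from where it was at the start of the episode above 0.025 m).
It also fails if it takes over 72 s, if anything falls off the work surface, if the arm or the gripper's body presses on something with over 40 N, if the wrist force passes 120 N, or if a joint passes its speed limit or range.

## Working session

There is one attempt and no reset: what is moved stays moved. The work goes in short steps, Python scripts to look and compute and a shell command to move; the robot and the scene stay as the last step left them, time stands still between calls to the robot, and variables do not carry over. Pictures are saved under pics/ and viewed, at most 10 in all, crops included, and the job is handed in when it is done.

```bash
mkdir -p pics; ls; python3 - <<'E'
from rig import r
import cv2
for n in("scene","top"):
    im=r.grab_frame(n); cv2.imwrite(f"pics/{n}0.png",im[:,:,::-1]); print(n,r.camera_params(n))
print(r.sense())
E
```

```text
pics
scene {'fx': 362.8075547456958, 'fy': 362.8075547456958, 'cx': 257.84216633804357, 'cy': 193.8205475152325, 'rvec': array([ 2.09921694,  1.52051534, -0.51103306]), 'tvec': array([-249.14079091, -349.53130949, 1496.32817364])}
top {'fx': 354.7995124809062, 'fy': 354.7995124809062, 'cx': 253.47344398778083, 'cy': 186.80520078168044, 'rvec': array([ 2.18839058, -2.21732741,  0.06825343]), 'tvec': array([ 88.27904498, 530.61619742, 985.65217065])}
{'clock': 0.1, 'qpos': array([ 1.33657665e+00,  3.53604030e-01,  1.63408657e+00, -3.25094962e-06,
        1.15519910e+00, -2.36989705e-03]), 'qvel': array([-0.0005997 , -0.00036565, -0.00170466,  0.00079777,  0.00055617,
       -0.00010653]), 'joint_efforts': array([-5.35876734e-05, -6.06357908e+01, -3.42816281e+01,  3.05671665e-05,
        3.98965189e-03,  1.72372819e-05]), 'eef_pos': array([143.49176971, 607.85231228, 233.70958175]), 'tcp_rot': array([-3.14029560e+00, -1.01363125e-07,  2.90974418e+00]), 'contact_force': array([-0.24148962,  0.3637043 , -0.09594766]), 'wrist_torque': array([-0.01466426,  0.00791009,  0.01449196]), 'grasp_force': 0.0, 'opening': 1.00134357479455}
```

View pics/scene0.png

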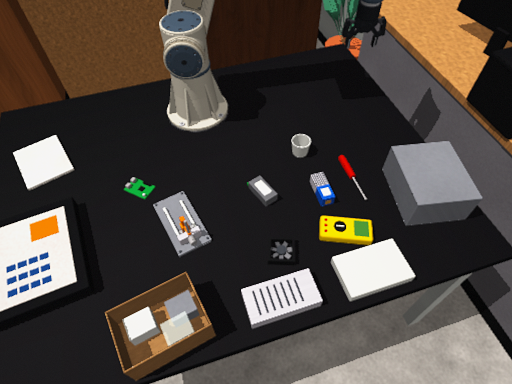

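View pics/top0.png

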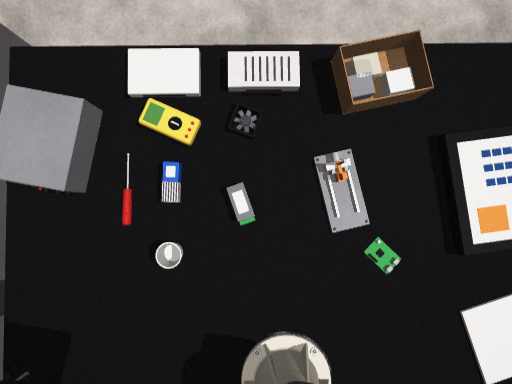

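The scene view shows the nest at (182,222) with the orange cap, and the module at (321,190). In the top view the nest is at (342,190), cap at (340,172) on the far side. The module is at (171,182), blue end away from the robot.

```bash
cat > h.py <<'E'
import numpy as np, cv2
from rig import r
def cam(n):
    p=r.camera_params(n); R=cv2.Rodrigues(p["rvec"])[0]; return p,R,-R.T@p["tvec"]
def ray(n,uv):
    p,R,C=cam(n); d=np.array([(uv[0]-p["cx"])/p["fx"],(uv[1]-p["cy"])/p["fy"],1.]); return C,R.T@d
def plane(n,uv,z):
    C,d=ray(n,uv); return C+d*(z-C[2])/d[2]
def proj(n,X):
    p,R,C=cam(n); q=R@np.asarray(X,float)+p["tvec"]; return np.array([p["fx"]*q[0]/q[2]+p["cx"],p["fy"]*q[1]/q[2]+p["cy"]])
E
python3 - <<'E'
from h import *
t=cv2.imread("pics/top0.png"); s=cv2.imread("pics/scene0.png")
a=cv2.resize(t[145:240,305:380],None,fx=5,fy=5,interpolation=cv2.INTER_NEAREST)
b=cv2.resize(t[150:215,145:197],None,fx=7,fy=7,interpolation=cv2.INTER_NEAREST)
h=475; c=np.zeros((h,375+364,3),np.uint8); c[:a.shape[0],:375]=a; c[:b.shape[0],375:375+b.shape[1]]=b
cv2.imwrite("pics/c1.png",c)
for n in("top","scene"): print(n,cam(n)[2])
print("mod",plane("top",(171,182),40),"nest",plane("top",(342,190),12))
g=cv2.cvtColor(t,cv2.COLOR_BGR2HSV); 
for nm,roi,m in (("blue",(150,155,195,215),(g[...,0]>100)&(g[...,0]<130)&(g[...,1]>120)&(g[...,2]>60)),("orange",(310,145,375,240),(g[...,0]<20)&(g[...,1]>150)&(g[...,2]>80)),
  ("modall",(150,155,195,215),g[...,2]>45),("nestall",(305,140,378,238),g[...,2]>45)):
    x0,y0,x1,y1=roi; M=np.zeros(m.shape,np.uint8); M[y0:y1,x0:x1]=m[y0:y1,x0:x1]
    c=max(cv2.findContours(M,0,2)[0],key=cv2.contourArea); q=cv2.minAreaRect(c); print(nm,cv2.contourArea(c),q,cv2.boxPoints(q).round(1).tolist())
E
```

```text
top [ 482.94479382   94.56119303 1009.29651102]
scene [1188.88007029 -109.23015467  998.93654704]
mod [546.39854691 306.58159224  40.        ] nest [ 519.52202613 -168.41801956   12.        ]
blue 341.0 ((171.5, 171.0), (20.0, 19.0), 90.0) [[162.0, 161.0], [181.0, 161.0], [181.0, 181.0], [162.0, 181.0]]
orange 107.0 ((339.6176452636719, 170.47061157226562), (19.160314559936523, 12.12678050994873), 75.96376037597656) [[331.3999938964844, 162.60000610351562], [343.20001220703125, 159.6999969482422], [347.79998779296875, 178.3000030517578], [336.1000061035156, 181.1999969482422]]
modall 733.5 ((171.18907165527344, 181.58421325683594), (19.101261138916016, 41.35403823852539), 2.2025983333587646) [[160.89999389648438, 201.89999389648438], [162.39999389648438, 160.60000610351562], [181.5, 161.3000030517578], [179.89999389648438, 202.60000610351562]]
nestall 2965.0 ((341.1764831542969, 190.20590209960938), (79.06661224365234, 39.04823303222656), 75.96376037597656) [[312.6000061035156, 156.60000610351562], [350.5, 147.10000610351562], [369.70001220703125, 223.8000030517578], [331.79998779296875, 233.3000030517578]]
```

View pics/c1.png

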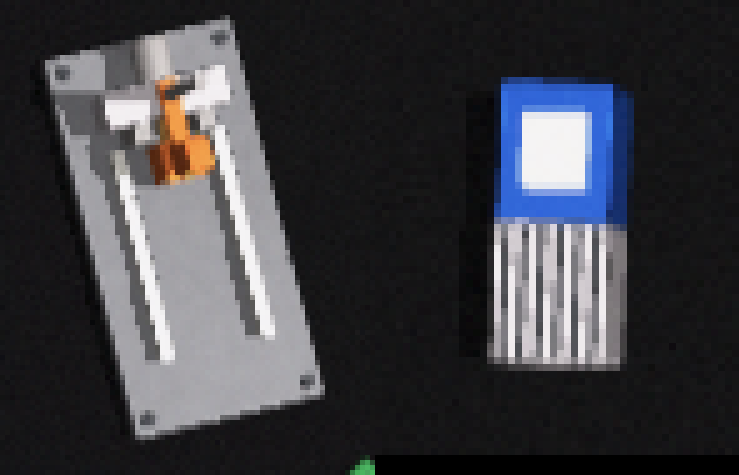

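The crop shows the plate corners cleanly (shadowed sides, so the outline is the top edge at z=12), the white rails, and the module's top face at about px 163..179 × 161..201 with its right side visible.

```bash
cat > meas.py <<'E'
from h import *
def rect(img,roi,thr,K=8):
    x0,y0,x1,y1=roi; g=cv2.resize(img[y0:y1,x0:x1],None,fx=K,fy=K,interpolation=cv2.INTER_CUBIC)
    g=g.max(2) if g.ndim==3 else g
    c=max(cv2.findContours((g>thr).astype(np.uint8),0,2)[0],key=cv2.contourArea)
    b=cv2.boxPoints(cv2.minAreaRect(c)); return (b+.5)/K-.5+[x0,y0], (c[:,0]+.5)/K-.5+[x0,y0]
E
python3 - <<'E'
from meas import *
t=cv2.imread("pics/top0.png")
b,_=rect(t,(305,140,378,240),70)
W=np.array([plane("top",p,12)[:2] for p in b]); print("plate",W.round(1).tolist(),[np.linalg.norm(W[i]-W[i-1]).round(1) for i in range(4)],"c",W.mean(0))
for i in range(4):
    d=W[i]-W[i-1]; print(np.degrees(np.arctan2(d[1],d[0])).round(2),end=' ')
# rails
w=cv2.resize(t.min(2),None,fx=8,fy=8,interpolation=cv2.INTER_CUBIC)
m=(w>200).astype(np.uint8); m[:182*8]=0; m[:, :305*8]=0; m[:,378*8:]=0; m[235*8:]=0
for c in sorted(cv2.findContours(m,0,2)[0],key=cv2.contourArea)[-2:]:
    P=np.array([plane("top",(p+.5)/8-.5,22)[:2] for p in c[:,0]],np.float32); q=cv2.minAreaRect(P)
    vx,vy,px,py=cv2.fitLine(P,2,0,.01,.01).ravel(); print("\nrail",q,np.degrees(np.arctan2(vy,vx)),px,py)
# module: left edge, top, bottom of the bright silhouette
g=t.max(2).astype(float)
def cross(v,th):
    i=np.argmax(v>th); return i-1+(th-v[i-1])/(v[i]-v[i-1])
L=[(150+cross(g[y,150:],70),y) for y in range(165,199)]
T=[(x,150+cross(g[150:,x],70)) for x in range(165,178)]
B=[(x,214-cross(g[214:150:-1,x],70)) for x in range(164,177)]
for n,E in(("L",L),("T",T),("B",B)):
    P=np.array([plane("top",e,40)[:2] for e in E],np.float32); f=cv2.fitLine(P,cv2.DIST_HUBER,0,.01,.01).ravel(); print(n,f,P.std(0))
lab=cv2.resize(t.min(2),None,fx=8,fy=8,interpolation=cv2.INTER_CUBIC); m=(lab>150).astype(np.uint8); m[:162*8]=0;m[179*8:]=0;m[:,:162*8]=0;m[:,181*8:]=0
c=max(cv2.findContours(m,0,2)[0],key=cv2.contourArea); P=np.array([plane("top",(p+.5)/8-.5,40)[:2] for p in c[:,0]],np.float32); print("label",cv2.minAreaRect(P))
# blue top face
h=cv2.cvtColor(t,cv2.COLOR_BGR2HSV); print(h[166,160:184].tolist())
E
```

```text
plate [[615.7, -88.1], [641.3, -197.2], [423.2, -244.9], [398.5, -136.7]] [np.float64(222.6), np.float64(112.1), np.float64(223.2), np.float64(111.0)] c [ 519.68474528 -166.71142618]
12.62 -76.79 -167.67 102.9 
rail ((499.903564453125, -200.99588012695312), (88.6520767211914, 7.922966957092285), 12.569145202636719) 12.3548155 499.07166 -202.0053

rail ((494.1216735839844, -142.91990661621094), (101.92149353027344, 8.12092399597168), 12.599200248718262) 12.384483 495.07565 -143.56776
L [ 9.9920982e-01 -3.9746426e-02  5.5305920e+02  3.3203433e+02] [26.809368   1.1746986]
T [8.8700823e-02 9.9605829e-01 6.0469983e+02 3.0809692e+02] [ 0.9234184 10.210257 ]
B [5.9312873e-02 9.9823946e-01 4.9143280e+02 3.1049359e+02] [ 0.6434281 10.152249 ]
label ((576.2230834960938, 308.7733154296875), (26.47734832763672, 31.200321197509766), 89.2855453491211)
[[150, 23, 11], [135, 39, 13], [111, 162, 33], [109, 190, 224], [111, 198, 215], [111, 183, 215], [113, 10, 238], [111, 8, 237], [113, 10, 239], [114, 11, 239], [113, 10, 239], [113, 10, 239], [115, 12, 240], [114, 11, 240], [115, 13, 241], [112, 72, 221], [110, 197, 217], [111, 196, 217], [109, 191, 224], [112, 204, 109], [111, 211, 105], [111, 192, 81], [15, 23, 22], [120, 12, 22]]
```

```bash
cat > go.py <<'E'
import sys, numpy as np
from rig import r
from scipy.spatial.transform import Rotation as Ro
NEST=np.array([519.7,-166.9]); NY=0.2194
def n2w(x,y=0): c,s=np.cos(NY),np.sin(NY); return NEST+[c*x-s*y,s*x+c*y]
def w2n(p): c,s=np.cos(NY),np.sin(NY); d=np.array(p[:2])-NEST; return np.array([c*d[0]+s*d[1],-s*d[0]+c*d[1]])
def delta(p,yaw):
    s=r.sense(); R=Ro.from_euler("xyz",s["tcp_rot"]); T=Ro.from_euler("xyz",[np.pi,0,yaw])
    print("turn",(R.inv()*T).as_rotvec().round(4),"shift_mm",(T.inv().apply(np.array(p)-s["eef_pos"])).round(1),"F",s["contact_force"].round(1),"t",s["clock"],"q",s["qpos"].round(2),"nest",w2n(s["eef_pos"]).round(1),s["eef_pos"].round(1))
E
python3 -m jog '[[[0,0,-0.15],[0,0,0],1],[[0,0,-0.15],[0,0,0],1],[[0,0,-0.152],[0,0,0],1],[[0,0,0],[-0.013,-0.0465,0],1],[[0,0,0],[-0.013,-0.0465,0],1],[[0,0,0],[-0.013,-0.0465,0],1],[[0,0,0],[-0.013,-0.0465,0],1],[[0,0,0],[-0.013,-0.0465,0],1],[[0,0,0],[-0.013,-0.0465,0],1],[[0,0,0],[-0.013,-0.0465,0],1],[[0,0,0],[-0.013,-0.0465,0],1],[[0,0,0],[-0.013,-0.0465,0],1]]'
python3 -c "
from go import *
delta([*n2w(37),110],np.pi+NY)"
```

```text
clock: 1.3
eef_pos: [348.7, 223.2, 234.4]
tcp_rot: [3.142, 0.0, -2.923]
contact_force: [2.1, 1.2, 0.4]
opening: 0.997
grasp_force: 0.0
turn [ 0.      0.0002 -0.0008] shift_mm [-119.  -418.   124.4] F [2.1 1.2 0.4] t 1.3 q [ 0.57  0.01  2.06 -0.    1.07 -1.22] nest [-82. 418.] [348.7 223.2 234.4]
```

```bash

python3 -m jog '[[[0,0,0],[-0.0132,-0.0464,0],1],[[0,0,0],[-0.0132,-0.0464,0],1],[[0,0,0],[-0.0132,-0.0464,0],1],[[0,0,0],[-0.0132,-0.0464,0],1],[[0,0,0],[-0.0132,-0.0464,0],1],[[0,0,0],[-0.0132,-0.0464,0],1],[[0,0,0],[-0.0132,-0.0464,0],1],[[0,0,0],[-0.0132,-0.0464,0],1],[[0,0,0],[-0.0132,-0.0464,0],1],[[0,0,0],[0,0,0.04],1],[[0,0,0],[0,0,0.04],1],[[0,0,0],[0,0,0],1]]'
python3 -c "
from go import *
from h import *
delta([*n2w(37),78],np.pi+NY)
cv2.imwrite('pics/s1.png',cv2.resize(r.grab_frame('scene')[150:270,100:260,::-1],None,fx=5,fy=5))
cv2.imwrite('pics/t1.png',r.grab_frame('top')[:,:,::-1])
"
```

```text
clock: 2.5
eef_pos: [551.0, -156.3, 149.3]
tcp_rot: [3.137, -0.009, -2.924]
contact_force: [0.1, 0.3, -0.0]
opening: 0.994
grasp_force: 0.0
turn [ 0.0047 -0.0085 -0.002 ] shift_mm [-4.2 -3.5 71.3] F [ 0.1  0.3 -0. ] t 2.5 q [-0.28  0.37  1.82  0.    0.96 -2.07] nest [32.8  3.5] [ 551.  -156.3  149.3]
```

View pics/s1.png

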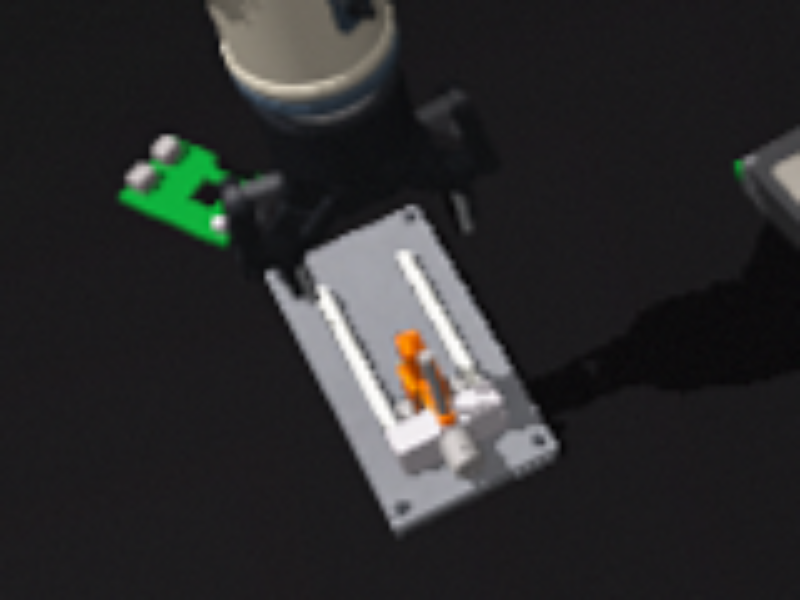

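The scene crop shows the tab's top at about px (181.6, 217.6), with the open fingers straddling the nest's middle line above it. I check that pixel against the predicted tab top, and let the arm settle.

```bash

python3 -m jog '[[[0,0,0],[0,0,0],1],[[0,0,0],[0,0,0],1]]'
python3 -c "
from go import *
from h import *
delta([*n2w(37),78],np.pi+NY)
for z in (78,81,84): print(z,proj('scene',[*n2w(37),z]),plane('scene',(181.6,217.6),z), w2n(plane('scene',(181.6,217.6),z)))
s=cv2.imread('pics/scene0.png');t=cv2.imread('pics/top0.png')
from meas import *
b,_=rect(s,(145,185,220,260),70); W=np.array([plane('scene',p,12)[:2] for p in b]); print('scene plate (sides incl.)',W.round(1).tolist(),W.mean(0))
for n,im in(('top',t),('scene',s)):
    h=cv2.cvtColor(im,cv2.COLOR_BGR2HSV); m=((h[...,0]<20)&(h[...,1]>150)&(h[...,2]>60)).astype(np.uint8); x=150 if n=='scene' else 310; m[:,:x]=0;m[:,x+60:]=0;m[:140]=0;m[260:]=0
    ys,xs=np.nonzero(m); print(n,xs.min(),xs.max(),ys.min(),ys.max())
"
```

```text
clock: 2.8
eef_pos: [556.1, -157.0, 156.6]
tcp_rot: [-3.14, 0.003, -2.923]
contact_force: [0.0, -0.4, 0.9]
opening: 0.999
grasp_force: 0.0
turn [-0.0017  0.003  -0.0007] shift_mm [ 0.6 -1.7 78.6] F [ 0.  -0.4  0.9] t 2.8 q [-0.28  0.36  1.81 -0.    0.96 -2.07] nest [37.6  1.7] [ 556.1 -157.   156.6]
78 [181.38649536 217.35505287] [ 556.88001321 -158.40054797   78.        ] [38.13859691  0.20369648]
81 [181.20373998 216.8184606 ] [ 558.93878716 -158.24037279   81.        ] [40.18287954 -0.08804791]
84 [181.02017045 216.27947787] [ 560.9975611  -158.08019761   84.        ] [42.22716217 -0.37979231]
scene plate (sides incl.) [[427.7, -245.9], [393.2, -126.4], [623.7, -87.5], [648.2, -196.7]] [ 523.19679534 -164.13464696]
top 335 347 161 181
scene 179 190 216 234
```

```bash

python3 -m jog '[[[0,0,0],[0.0005,-0.0017,0],1],[[0,0,0],[0,0,0.025],1],[[0,0,0],[0,0,0.025],1],[[0,0,0],[0,0,0.015],1],[[0,0,0],[0,0,0.008],1],[[0,0,0],[0,0,0.005],1],[[0,0,0],[0,0,0],1],[[0,0,0],[0,0,0],1],[[0,0,0],[0,0,0],1]]' 25
python3 -c "
from go import *
delta([*n2w(37),78],np.pi+NY)"
```

```text
clock: 3.7
eef_pos: [555.2, -158.9, 77.2]
tcp_rot: [-3.141, 0.001, -2.923]
contact_force: [0.4, 0.3, -0.4]
opening: 1.0
grasp_force: 0.0
turn [-0.0006  0.0012 -0.0012] shift_mm [-0.6 -0.1 -0.8] F [ 0.4  0.3 -0.4] t 3.7 q [-0.28  0.47  1.86 -0.    0.81 -2.07] nest [36.4  0.1] [ 555.2 -158.9   77.2]
```

Closing on the tab.

```bash

python3 -m jog '[[[0,0,0],[0,0,0],0],[[0,0,0],[0,0,0],-0.4],[[0,0,0],[0,0,0],-1],[[0,0,0],[0,0,0],-1],[[0,0,0],[0,0,0],-1],[[0,0,0],[0,0,0],-1],[[0,0,0],[0,0,0],-1],[[0,0,0],[0,0,0],-1]]' 30
```

```text
clock: 4.5
eef_pos: [554.7, -158.9, 76.4]
tcp_rot: [-3.141, 0.0, -2.923]
contact_force: [-1.0, -2.8, 1.1]
opening: 0.149
grasp_force: 31.0
```

Gripped (12.7 mm ≈ tab width), small side force. Raise it.

```bash

python3 -m jog '[[[0,0,0],[0,0,-0.004],-1],[[0,0,0],[0,0,-0.006],-1],[[0,0,0],[0,0,-0.006],-1],[[0,0,0],[0,0,-0.006],-1],[[0,0,0],[0,0,-0.006],-1],[[0,0,0],[0,0,-0.006],-1],[[0,0,0],[0,0,-0.006],-1],[[0,0,0],[0,0,-0.005],-1],[[0,0,0],[0,0,-0.003],-1],[[0,0,0],[0,0,0],-1],[[0,0,0],[0,0,0],-1]]'
python3 -m jog '[[[0,0,0],[0,0,-0.002],-1],[[0,0,0],[0,0,0],-1],[[0,0,0],[0,0,0],-1]]'
```

```text
clock: 5.6
eef_pos: [554.8, -158.8, 124.8]
tcp_rot: [-3.141, 0.0, -2.923]
contact_force: [-0.8, -3.5, 2.2]
opening: 0.15
grasp_force: 31.3
clock: 5.9
eef_pos: [554.7, -158.8, 126.4]
tcp_rot: [-3.142, -0.0, -2.923]
contact_force: [0.5, -3.3, 1.0]
opening: 0.148
grasp_force: 31.0
```

```bash

python3 -m jog '[[[0,0,0],[0,0,-0.0015],-1],[[0,0,0],[0,0,0],-1],[[0,0,0],[0,0,0],-1]]'
python3 -m jog '[[[0,0,0],[0,0,-0.0015],-1],[[0,0,0],[0,0,0],-1],[[0,0,0],[0,0,0],-1]]'
```

```text
clock: 6.2
eef_pos: [554.7, -158.8, 127.9]
tcp_rot: [-3.142, -0.0, -2.923]
contact_force: [0.7, -3.8, -1.7]
opening: 0.144
grasp_force: 30.8
clock: 6.5
eef_pos: [554.7, -158.7, 129.5]
tcp_rot: [-3.142, 0.0, -2.923]
contact_force: [0.8, -4.2, -1.2]
opening: 0.146
grasp_force: 30.9
```

```bash

python3 -m jog '[[[0,0,0],[0,0,0],-0.5],[[0,0,0],[0,0,0],0],[[0,0,0],[0,0,0],0.3],[[0,0,0],[0,0,0],0.3],[[0,0,0],[0,0,0],0.3],[[0,0,0],[0,0,-0.03],0.3],[[0,0,0],[0,0,-0.04],0.5],[[0,0,0],[0,0,-0.04],1],[[0,0,0],[0,0.045,0],1],[[0,0,0],[0,0.045,0],1],[[0,0,0],[0,0.045,0],1],[[0,0,0],[0,0.045,0],1]]'
python3 -c "
from go import *
from h import *
c,s=np.cos(-.04),np.sin(-.04)
delta([548-25*c,309.3-25*s,90],np.pi-.04)
cv2.imwrite('pics/s2.png',r.grab_frame('scene')[:,:,::-1])
t=r.grab_frame('top'); cv2.imwrite('pics/t2.png',t[:,:,::-1])
a=cv2.imread('pics/s2.png')[160:270,130:230]; b=t[140:250,300:390,::-1]
cv2.imwrite('pics/c2.png',np.hstack([cv2.resize(a,(400,440)),cv2.resize(b,(360,440))]))
"
```

```text
clock: 7.7
eef_pos: [515.0, 18.5, 239.6]
tcp_rot: [3.142, 0.0, -2.924]
contact_force: [0.8, 0.7, 0.6]
opening: 1.002
grasp_force: 0.0
turn [1.000e-04 5.000e-04 2.575e-01] shift_mm [  3.7 291.9 149.6] F [0.8 0.7 0.6] t 7.7 q [ 0.03  0.18  1.86  0.    1.11 -1.76] nest [ 35.8 181.9] [515.   18.5 239.6]
```

View pics/c2.png

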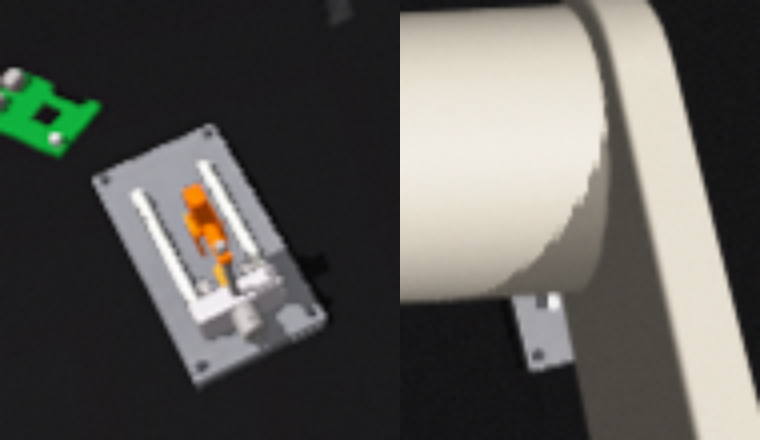

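The scene crop shows the cap high on its rod, its top at about px (178.7, 207.5), and the rails free; the arm hides the top view. On to the module.

```bash

python3 -m jog '[[[0,0,0.13],[0,0,0],1],[[0,0,0.1275],[0,0,0],1],[[0,0,0],[0.0006,0.0417,0],1],[[0,0,0],[0.0006,0.0417,0],1],[[0,0,0],[0.0006,0.0417,0],1],[[0,0,0],[0.0006,0.0417,0],1],[[0,0,0],[0.0006,0.0417,0],1],[[0,0,0],[0.0006,0.0417,0],1],[[0,0,0],[0.0006,0.0417,0.01],1],[[0,0,0],[0,0,0.04],1],[[0,0,0],[0,0,0.04],1],[[0,0,0],[0,0,0],1]]'
python3 -m jog '[[[0,0,0],[0,0,0],1],[[0,0,0],[0,0,0],1]]'
python3 -c "
from go import *
from h import *
for z in (127,133): print(proj('scene',[*n2w(37),z]))
c,s=np.cos(-.04),np.sin(-.04)
delta([548-25*c,309.3-25*s,37.5],np.pi-.04)
a=r.grab_frame('scene')[150:220,290:360,::-1]; b=r.grab_frame('top')[140:225,130:215,::-1]
cv2.imwrite('pics/c3.png',np.hstack([cv2.resize(a,(400,400)),cv2.resize(b,(400,400))]))
"
```

```text
clock: 9.0
eef_pos: [519.9, 307.0, 144.3]
tcp_rot: [-3.137, -0.008, 3.103]
contact_force: [-1.1, -0.9, -0.2]
opening: 1.002
grasp_force: 0.0
clock: 9.2
eef_pos: [524.4, 309.1, 151.6]
tcp_rot: [3.14, 0.003, 3.102]
contact_force: [0.5, -0.1, 0.3]
opening: 0.999
grasp_force: 0.0
[178.29617845 208.28150214]
[177.90173612 207.12337091]
turn [0.0016 0.0025 0.0001] shift_mm [  1.4   1.1 114.1] F [ 0.5 -0.1  0.3] t 9.2 q [ 0.53  0.41  1.74 -0.    0.98 -1.  ] nest [108.2 463.6] [524.4 309.1 151.6]
```

View pics/c3.png

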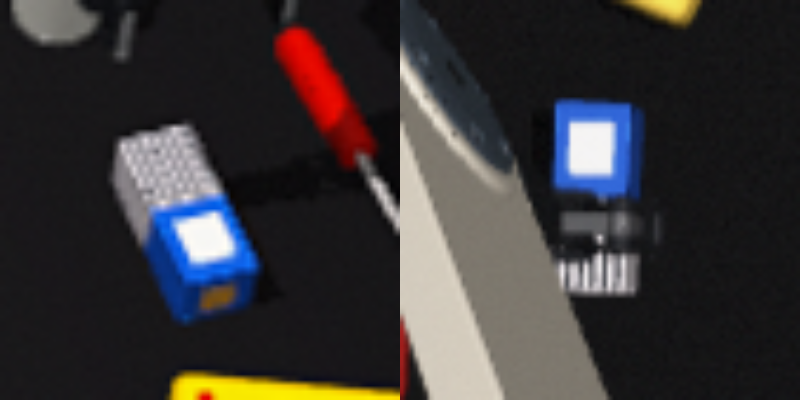

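The cap's top agrees with z≈131 mm (cap ≈53 mm). The gripper stands over the heat sink, and the screwdriver is well clear. Descend and grip.

```bash

python3 -m jog '[[[0,0,0],[0.0012,0.001,0.03],1],[[0,0,0],[0,0,0.03],1],[[0,0,0],[0,0,0.025],1],[[0,0,0],[0,0,0.015],1],[[0,0,0],[0,0,0.009],1],[[0,0,0],[0,0,0.005],1],[[0,0,0],[0,0,0],1],[[0,0,0],[0,0,0],1],[[0,0,0],[0,0,0],1]]' 40
python3 -c "
from go import *
c,s=np.cos(-.04),np.sin(-.04)
delta([548-25*c,309.3-25*s,37.5],np.pi-.04)"
```

```text
clock: 10.2
eef_pos: [522.4, 310.3, 36.3]
tcp_rot: [3.141, 0.001, 3.102]
contact_force: [0.5, -1.0, -0.2]
opening: 0.996
grasp_force: 0.0
turn [0.0008 0.0013 0.0007] shift_mm [-0.6  0.1 -1.2] F [ 0.5 -1.  -0.2] t 10.2 q [ 0.53  0.57  1.81 -0.    0.77 -1.  ] nest [106.5 465.1] [522.4 310.3  36.3]
```

```bash

python3 -m jog '[[[0,0,0],[0,0,0],0.4],[[0,0,0],[0,0,0],0.2],[[0,0,0],[0,0,0],0],[[0,0,0],[0,0,0],-0.2],[[0,0,0],[0,0,0],-0.4],[[0,0,0],[0,0,0],-1],[[0,0,0],[0,0,0],-1],[[0,0,0],[0,0,0],-1],[[0,0,0],[0,0,0],-1]]' 50
python3 -c "
from go import *
s=r.sense();print(s['contact_force'],s['wrist_torque'],s['eef_pos'])"
```

```text
clock: 11.1
eef_pos: [522.0, 310.1, 36.0]
tcp_rot: [3.141, 0.0, 3.102]
contact_force: [-2.2, -0.1, 5.7]
opening: 0.495
grasp_force: 50.5
[-2.15128362 -0.06750919  5.7425299 ] [-0.17408379  0.23596448  0.03709018] [521.96905284 310.05487367  36.03106128]
```

Gripped, but I want 2 mm more fingertip clearance above the rails: regrip slightly higher, then lift.

```bash

python3 -m jog '[[[0,0,0],[0,0,0],0.1],[[0,0,0],[0,0,0],0.3],[[0,0,0],[0,0,-0.0025],0.3],[[0,0,0],[0,0,0],0.3],[[0,0,0],[0,0,0],0],[[0,0,0],[0,0,0],-0.3],[[0,0,0],[0,0,0],-1],[[0,0,0],[0,0,0],-1],[[0,0,0],[0,0,0],-1],[[0,0,0],[0,0,0],-1]]' 50
python3 -m jog '[[[0,0,0],[0,0,-0.01],-1],[[0,0,0],[0,0,-0.02],-1],[[0,0,0],[0,0,-0.03],-1],[[0,0,0],[0,0,-0.03],-1],[[0,0,0],[0,0,-0.02],-1],[[0,0,0],[0,0,0],-1],[[0,0,0],[0,0,0],-1],[[0,0,0],[0,0,0],-1]]'
python3 -c "
from go import *
from h import *
t=r.grab_frame('top'); s=r.grab_frame('scene'); cv2.imwrite('pics/t4.png',t[:,:,::-1]); cv2.imwrite('pics/s4.png',s[:,:,::-1])
print(r.sense()['wrist_torque'])
a=s[130:200,290:360,::-1]; b=t[140:225,130:215,::-1]
cv2.imwrite('pics/c4.png',np.hstack([cv2.resize(a,(400,400)),cv2.resize(b,(400,400))]))
delta([*n2w(-60-30-25),90],np.pi+NY)"
```

```text
clock: 12.1
eef_pos: [521.9, 310.0, 38.4]
tcp_rot: [3.141, 0.0, 3.102]
contact_force: [-1.5, -0.4, 5.4]
opening: 0.488
grasp_force: 49.7
clock: 12.9
eef_pos: [520.8, 309.3, 146.3]
tcp_rot: [-3.14, -0.002, 3.102]
contact_force: [-1.0, -0.8, -4.5]
opening: 0.489
grasp_force: 51.3
[-0.02276082  0.01370198 -0.06372098]
turn [-0.0011 -0.0024 -0.2587] shift_mm [ 219.9 -464.6   56.3] F [-0.3 -0.1 -3.7] t 13.0 q [ 0.53  0.42  1.75 -0.    0.97 -1.  ] nest [104.9 464.6] [520.9 309.4 146.3]
```

View pics/c4.png

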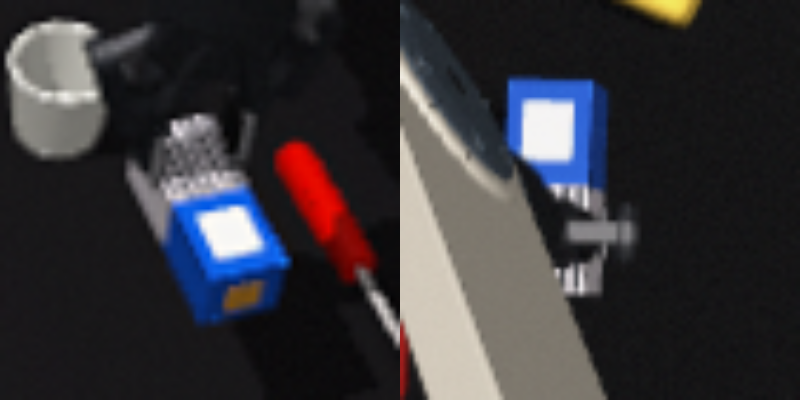

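The module hangs level and square in the fingers, nothing else touched. I carry it to nest x = −75 (nose at about +5, short of the raised cap), high up, and measure the label's place relative to the tool.

```bash

python3 - <<'E'
from go import *; from h import *
t=cv2.imread("pics/t4.png"); m=cv2.resize(t.min(2),None,fx=8,fy=8,interpolation=cv2.INTER_CUBIC)
for z,im in((40,cv2.imread("pics/top0.png")),(147.9,t)):
    m=(cv2.resize(im.min(2),None,fx=8,fy=8,interpolation=cv2.INTER_CUBIC)>150).astype(np.uint8); k=np.zeros_like(m); k[155*8:179*8,156*8:181*8]=1
    c=max(cv2.findContours(m*k,0,2)[0],key=cv2.contourArea); P=np.array([plane("top",(p+.5)/8-.5,z)[:2] for p in c[:,0]],np.float32); print("label",cv2.minAreaRect(P))
E
python3 -m jog '[[[0,0,-0.13],[0,0,0],-1],[[0,0,-0.1287],[0,0,0],-1],[[0,0,0],[0.033,-0.036,0],-1],[[0,0,0],[0.033,-0.036,0],-1],[[0,0,0],[0.033,-0.036,0],-1],[[0,0,0],[0.033,-0.036,0],-1],[[0,0,0],[0.033,-0.036,0],-1],[[0,0,0],[0.0025,-0.0475,0],-1],[[0,0,0],[0.0025,-0.0475,0],-1],[[0,0,0],[0.0025,-0.0475,0],-1],[[0,0,0],[0.0025,-0.0475,0],-1],[[0,0,0],[0.0025,-0.0475,0],-1]]'
python3 -m jog '[[[0,0,0],[0.0025,-0.0475,0],-1],[[0,0,0],[0,0,0],-1],[[0,0,0],[0,0,0],-1],[[0,0,0],[0,0,0],-1]]'
python3 -c "
from go import *
delta([*n2w(-75),50.4],np.pi+NY)"
```

```text
label ((576.2230834960938, 308.7733154296875), (26.47734832763672, 31.200321197509766), 89.2855453491211)
label ((575.4088134765625, 307.2037048339844), (26.363384246826172, 31.707080841064453), 89.29174041748047)
clock: 14.2
eef_pos: [439.0, -138.2, 147.4]
tcp_rot: [3.141, -0.001, -2.922]
contact_force: [0.9, -0.1, -2.7]
opening: 0.483
grasp_force: 51.8
clock: 14.6
eef_pos: [446.5, -182.2, 147.1]
tcp_rot: [3.14, -0.002, -2.922]
contact_force: [-0.4, -0.1, -3.7]
opening: 0.485
grasp_force: 52.1
turn [ 0.0014 -0.0015  0.0001] shift_mm [ 0.2 -1.  96.7] F [-0.4 -0.1 -3.7] t 14.6 q [-0.39  0.24  2.01  0.    0.89 -2.18] nest [-74.8   1. ] [ 446.5 -182.2  147.1]
```

```bash

python3 -m jog '[[[0,0,0],[0,-0.001,0.03],-1],[[0,0,0],[0,0,0.03],-1],[[0,0,0],[0,0,0.015],-1],[[0,0,0],[0,0,0.006],-1],[[0,0,0],[0,0,0],-1],[[0,0,0],[0,0,0],-1],[[0,0,0],[0,0,0],-1]]'
python3 -c "
from go import *
from h import *
delta([*n2w(-75),50.4],np.pi+NY)
t=r.grab_frame('top')[140:250,300:390,::-1]; s=r.grab_frame('scene')[160:270,130:230,::-1]
cv2.imwrite('pics/c5.png',np.hstack([cv2.resize(s,(400,440)),cv2.resize(t,(360,440))]))
"
```

```text
clock: 15.3
eef_pos: [448.3, -184.1, 67.9]
tcp_rot: [-3.141, 0.001, -2.922]
contact_force: [0.0, 0.0, -2.9]
opening: 0.485
grasp_force: 52.1
turn [-0.001   0.0014  0.0005] shift_mm [ 1.6  1.3 17.5] F [ 0.   0.  -2.9] t 15.3 q [-0.39  0.38  2.06 -0.    0.7  -2.18] nest [-73.4  -1.3] [ 448.3 -184.1   67.9]
```

View pics/c5.png

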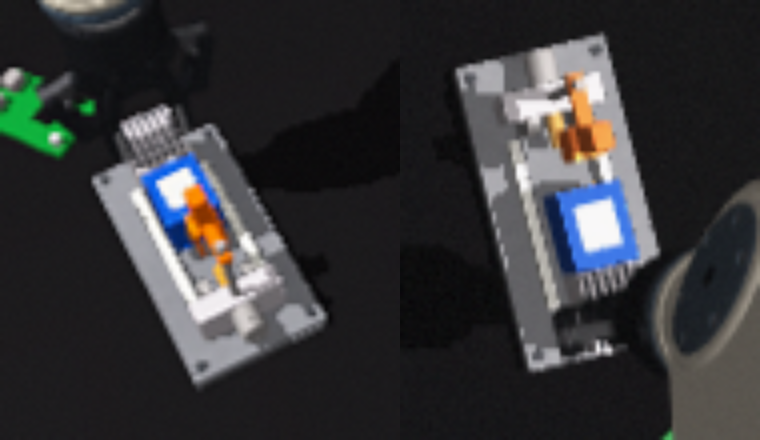

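The module hovers between the rails with its nose well short of the raised cap; the brass contact is visible and free. Lower gently, watching side forces.

```bash

python3 -m jog '[[[0,0,0],[0.001,0.0013,0.004],-1],[[0,0,0],[0,0,0.004],-1],[[0,0,0],[0,0,0.002],-1],[[0,0,0],[0,0,0],-1],[[0,0,0],[0,0,0],-1],[[0,0,0],[0,0,0],-1]]'
python3 -m jog '[[[0,0,0],[0,0,0.002],-1],[[0,0,0],[0,0,0.002],-1],[[0,0,0],[0,0,0],-1],[[0,0,0],[0,0,0],-1]]'
python3 -c "
from go import *
delta([*n2w(-75),50.4],np.pi+NY)"
```

```text
clock: 16.0
eef_pos: [446.4, -183.1, 56.9]
tcp_rot: [-3.142, 0.0, -2.922]
contact_force: [-0.0, -0.5, -3.2]
opening: 0.484
grasp_force: 52.1
clock: 16.4
eef_pos: [446.2, -183.0, 52.8]
tcp_rot: [3.141, -0.0, -2.922]
contact_force: [-0.3, 1.0, -2.9]
opening: 0.483
grasp_force: 52.1
turn [ 0.0001 -0.0002 -0.    ] shift_mm [-0.2 -0.3  2.4] F [-0.3  1.  -2.9] t 16.4 q [-0.39  0.4   2.07 -0.    0.67 -2.18] nest [-75.2   0.3] [ 446.2 -183.    52.8]
```

```bash

python3 -m jog '[[[0,0,0],[0,0,0.0015],-1],[[0,0,0],[0,0,0],-1],[[0,0,0],[0,0,0],-1]]'
python3 -m jog '[[[0,0,0],[0,0,0.001],-1],[[0,0,0],[0,0,0],-1],[[0,0,0],[0,0,0],-1]]'
```

```text
clock: 16.7
eef_pos: [446.3, -183.1, 51.4]
tcp_rot: [-3.142, 0.0, -2.922]
contact_force: [0.2, 0.3, -2.8]
opening: 0.486
grasp_force: 52.2
clock: 17.0
eef_pos: [446.4, -183.1, 50.5]
tcp_rot: [-3.141, 0.0, -2.922]
contact_force: [-0.9, 0.1, -0.6]
opening: 0.487
grasp_force: 52.6
```

Floor touched (weight taken off). Slide towards the contact.

```bash

python3 -m jog '[[[0,0,0],[-0.003,0,0],-1],[[0,0,0],[-0.005,0,0],-1],[[0,0,0],[-0.005,0,0],-1],[[0,0,0],[-0.005,0,0],-1],[[0,0,0],[-0.005,0,0],-1],[[0,0,0],[-0.003,0,0],-1],[[0,0,0],[0,0,0],-1],[[0,0,0],[0,0,0],-1]]'
python3 -m jog '[[[0,0,0],[-0.003,0,0],-1],[[0,0,0],[-0.003,0,0],-1],[[0,0,0],[-0.003,0,0],-1],[[0,0,0],[0,0,0],-1],[[0,0,0],[0,0,0],-1]]'
python3 -c "
from go import *
s=r.sense(); n2=w2n(s['contact_force'][:2]+NEST); print('F nest',n2)
delta([*n2w(-30),50.4],np.pi+NY)"
```

```text
clock: 17.8
eef_pos: [472.4, -177.3, 50.5]
tcp_rot: [-3.141, 0.001, -2.922]
contact_force: [0.3, 2.1, 1.2]
opening: 0.487
grasp_force: 52.8
clock: 18.3
eef_pos: [478.7, -175.4, 50.4]
tcp_rot: [3.141, -0.003, -2.922]
contact_force: [-10.1, -2.1, 10.2]
opening: 0.49
grasp_force: 54.1
F nest [-10.31890682   0.16913301]
turn [ 0.001  -0.0031  0.0002] shift_mm [-11.8  -0.6  -0. ] F [-10.1  -2.1  10.2] t 18.3 q [-0.35  0.44  2.01 -0.    0.69 -2.14] nest [-41.8   0.6] [ 478.7 -175.4   50.4]
```

```bash

for i in 1 ; do python3 -m jog '[[[0,0,0],[-0.0015,0,-0.0005],-1],[[0,0,0],[-0.0015,0,0],-1],[[0,0,0],[0,0,0],-1],[[0,0,0],[0,0,0],-1]]'; python3 -c "
from go import *
s=r.sense(); print('F nest',w2n(s['contact_force'][:2]+NEST),'pos',w2n(s['eef_pos']))"; done
python3 -m jog '[[[0,0,0],[-0.0015,0,0],-1],[[0,0,0],[-0.0015,0,0],-1],[[0,0,0],[0,0,0],-1],[[0,0,0],[0,0,0],-1]]'; python3 -c "
from go import *
s=r.sense(); print('F nest',w2n(s['contact_force'][:2]+NEST),'pos',w2n(s['eef_pos']))"
python3 -m jog '[[[0,0,0],[-0.0015,0,0],-1],[[0,0,0],[-0.0015,0,0],-1],[[0,0,0],[0,0,0],-1],[[0,0,0],[0,0,0],-1]]'; python3 -c "
from go import *
s=r.sense(); print('F nest',w2n(s['contact_force'][:2]+NEST),'pos',w2n(s['eef_pos']))"
```

```text
clock: 18.7
eef_pos: [481.8, -174.7, 50.5]
tcp_rot: [3.141, -0.003, -2.922]
contact_force: [-6.7, -2.2, 3.3]
opening: 0.486
grasp_force: 53.0
F nest [-7.04235628 -0.66062014] pos [-38.65444889   0.61012799]
clock: 19.1
eef_pos: [484.1, -174.1, 50.4]
tcp_rot: [3.14, -0.004, -2.922]
contact_force: [-9.6, -4.3, 5.6]
opening: 0.484
grasp_force: 53.4
F nest [-10.28037932  -2.14740382] pos [-36.34778765   0.69382597]
clock: 19.5
eef_pos: [486.6, -173.5, 50.4]
tcp_rot: [3.14, -0.005, -2.922]
contact_force: [-10.9, -3.9, 7.3]
opening: 0.484
grasp_force: 53.6
F nest [-11.4567073   -1.46117574] pos [-33.78283937   0.74670042]
```

```bash
cat > p.sh <<'E'
python3 -c "
from go import *
s=r.sense(); print('F nest',w2n(s['contact_force'][:2]+NEST).round(1),s['contact_force'][2].round(1),'pos',w2n(s['eef_pos']).round(2),s['clock'].__round__(2))"
E
python3 -m jog '[[[0,0,0],[-0.001,0,0],-1],[[0,0,0],[0,0,0],-1],[[0,0,0],[0,0,0],-1]]'>/dev/null; sh p.sh
python3 -m jog '[[[0,0,0],[-0.001,0,0],-1],[[0,0,0],[0,0,0],-1],[[0,0,0],[0,0,0],-1]]'>/dev/null; sh p.sh
python3 -m jog '[[[0,0,0],[-0.001,0,0],-1],[[0,0,0],[0,0,0],-1],[[0,0,0],[0,0,0],-1]]'>/dev/null; sh p.sh
```

```text
F nest [-13.6  -2.1] 8.1 pos [-33.06   0.78] 19.8
F nest [-13.4  -3. ] 8.9 pos [-32.22   0.8 ] 20.1
F nest [-14.7  -2.4] 8.9 pos [-31.39   0.82] 20.4
```

```bash

python3 -m jog '[[[0,0,0],[-0.001,0,0],-1],[[0,0,0],[0,0,0],-1],[[0,0,0],[0,0,0],-1]]'>/dev/null; sh p.sh
python3 -m jog '[[[0,0,0],[-0.001,0,0],-1],[[0,0,0],[0,0,0],-1],[[0,0,0],[0,0,0],-1]]'>/dev/null; sh p.sh
python3 -m jog '[[[0,0,0],[-0.0007,0,0],-1],[[0,0,0],[0,0,0],-1],[[0,0,0],[0,0,0],-1]]'>/dev/null; sh p.sh
```

```text
F nest [-18.6  -4.5] 12.0 pos [-31.28   0.85] 20.7
F nest [-22.7  -5. ] 14.6 pos [-31.21   0.89] 21.0
F nest [-25.6  -5.5] 17.1 pos [-31.22   0.92] 21.3
```

The position now stays put while the push climbs: against the stops with roughly 8–11 N on them. One look to confirm before handing in.

```bash

python3 -m jog '[[[0,0,0],[0,0,0],-1],[[0,0,0],[0,0,0],-1],[[0,0,0],[0,0,0],-1],[[0,0,0],[0,0,0],-1],[[0,0,0],[0,0,0],-1]]'; sh p.sh
python3 -c "
from go import *
from h import *
t=r.grab_frame('top')[140:230,300:390,::-1]; s=r.grab_frame('scene')[170:260,135:225,::-1]
cv2.imwrite('pics/c6.png',np.hstack([cv2.resize(s,(400,400)),cv2.resize(t,(400,400))]))
for z in(52,): print([ (proj('scene',[*n2w(x,y),z]).round(1)-[135,170])*400/90 for x,y in((50,22),(50,-22))],[ (proj('top',[*n2w(x,y),z]).round(1)-[300,140])*400/90 for x,y in((50,22),(50,-22))])
"
```

```text
clock: 21.8
eef_pos: [489.0, -172.8, 50.3]
tcp_rot: [3.139, -0.01, -2.921]
contact_force: [-23.5, -11.5, 17.5]
opening: 0.483
grasp_force: 55.1
F nest [-25.5  -6.1] 17.5 pos [-31.22   0.92] 21.8
[array([249.77777778, 230.66666667]), array([191.11111111, 258.66666667])] [array([146.66666667, 148.        ]), array([216.44444444, 131.55555556])]
```

View pics/c6.png

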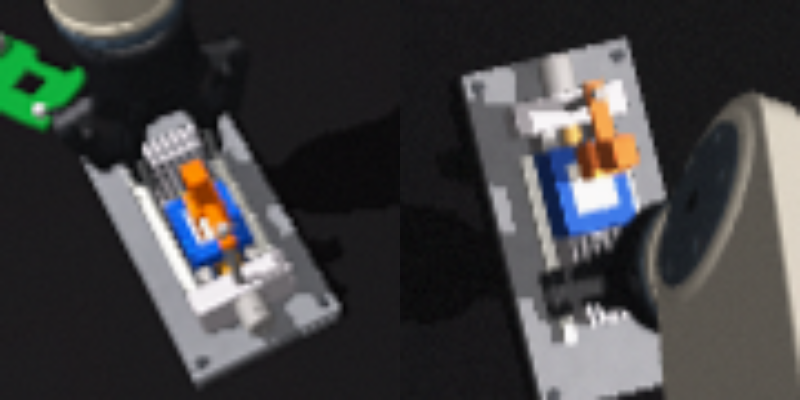

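The module lies between the rails, square and under the raised cap, its blue end at the stop blocks (px ≈(220,260) in the scene crop and ≈(575,145) in the top crop). The other things have not moved. The push is steady: 25.5 N in all, less the 7 N spring and the friction, so about 8–18 N on the stops. Handing in.

```bash
python3 -c "
from rig import r
print(r.sign_off())"
```

```text
the job is handed in; nothing more can be done
None
```

I handed the job in at about 22 s, with no verdict returned: the cap is about 53 mm up its rod, and the gripper holds the module flat in the channel against the stops with an estimated 8–18 N.

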